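# Lay a busbar shunt in the measuring tray and hold the tweezer probe on its sense pads

## Task

Lay the loose copper shunt flat and fully home in the white compartment of the measuring tray and let go of it. Then take the measuring tweezers out of their dock, set them down lightly on the shunt with one tip on the middle of each of the two silvery sense pads, squeezed to just the pads' spacing of 16 mm, and keep them held steady there for the reading: the program finishes while still holding the tweezers on the pads. Do not push the other things on the mat about.

Things in the scene. Friction and masses are not known exactly. Their poses are not given: they have to be found in the camera images.
- shunt_center (a point): centre (half-way up) of the loose shunt: a flat bar 84 x 28 x 5 mm, about 95 g, copper with a bolt hole near each end and a dark alloy band across its middle. x: along its length, y: across its width, z: up. It starts lying flat on the foam insert. Either end of it may go to either end of the compartment
- pad_a (a point): centre of one silvery sense pad (a round spot 7 mm across) on the top face of the shunt, 8 mm from its centre along its +x
- pad_b (a point): centre of the other sense pad, 8 mm from the shunt's centre along its -x: the pads are 16 mm apart, either side of the dark band
- shunt: the shunt; origin: centre of its underside; axes as shunt_center
- foam: black foam insert 104 x 56 mm, fixed; origin: centre of its underside; x: along it. The shunt lies across its two ribs, underside of the shunt 24 mm above the work surface. Between the ribs the middle 42 mm of the shunt is free down to the foam's base (8 mm above the work surface), so fingers can reach past both long edges there
- tray_home (a point): where shunt_center is when the shunt lies home in the tray's compartment, 26.5 mm above the work surface (floor of the compartment 24 mm). x: along the compartment, y: across it. Inside it measures 90 x 34 mm; its walls stand upright for 4 mm above the floor, then flare outward as a lead-in (wider by 5 mm each side at the mouth), rims 13 mm above the floor
- tray: the measuring tray, fixed; origin: centre of its underside; axes as tray_home. Grey base 124 x 60 x 6 mm with two white ribs (the floor) and white walls at both ends and the outer parts of both sides. The middle 56 mm of the length has no side walls, the middle 48 mm no ribs: fingers holding the shunt by its long edges at mid-length go down there, beside and below it
- dock: grey dock of the tweezers on a black base 100 x 50 mm, fixed, top 34 mm above the work surface, with 12 mm high cheeks beside the tweezers' housing and behind it. Origin: on the work surface, below the tweezers' hinges; x: towards their tips. The base ends 28 mm ahead of the origin; further ahead there is nothing below the tweezers' arms
- tweezers: the measuring tweezers, loose, 54 g, 178 mm long: a black housing 70 x 25 x 14 mm with a small display, then two black arms 14 mm tall that spread sideways, each hinged 8 mm to its side of the centre line, with bent-down golden tips. They start lying level in the dock. Origin: on the centre line half-way up, between the hinges; x: towards the tips, y: from the right arm to the left, z: up
- tweezers_grip (a point): where to squeeze the tweezers: on the centre line, half-way up, between the grey sleeves (34 mm long, on both arms), 58 mm ahead of the hinges and 41 mm above the work surface in the dock; axes as tweezers. Across the outsides of the arms it measures 30 mm here when open, 22 mm at the wanted 16 mm tip gap, where the outsides are parallel
- prong_left: golden bent prong at the end of the tweezers' left arm; origin on the arm's hinge (8 mm to the left of the centre line); x along the arm. A spring pushes each arm open: squeezing at the sleeves takes about 5 N on each arm at first, 12 N at 16 mm tip gap, 20 N shut
- prong_right: the same on the right arm
- tip_left (a point): lowest point of the left arm's tip, a bent rod 3 mm thick: 54 mm ahead of tweezers_grip along its x and 24 mm below it; half the tip gap to the left of the centre line (16 mm when open, 8 mm at the wanted gap)
- tip_right (a point): the same for the right arm, to the right
- tweezer_left (a joint): how far the left arm is squeezed: 0 open (tip gap 32 mm), 0.071 rad at tip gap 16 mm when both arms are squeezed alike, 0.13 rad shut. Each arm moves its own tip by 112 mm per rad
- tweezer_right (a joint): the same for the right arm
- tip_cleaner: bystander: brass pot with brass wool, 72 mm across, 50 mm tall; origin: centre of its underside
- solder_spool: bystander: green reel of solder standing on its flange, 54 mm across, 40 mm tall; origin: centre of its underside
- flux_bottle: bystander: amber jar with black cap, 34 mm across, 58 mm tall; origin: centre of its underside
There are look-alikes about, which are no part of the job. What is meant by the shunt is not blue, and is the larger of those in its own colour. What is shaped like the tweezers but blue is not meant.

How it is judged (in metres and radians):
On the way, in this order (a step that is already met when the one before it is completed fails the run):
1. the shunt lies flat and home in the tray's compartment, let go (distance between shunt_center and tray_home below 0.0048 m and angle between the x axis of shunt_center and the x axis of tray_home, either way round below 0.12 rad and angle between shunt_center's own z axis and vertical below 0.05 rad and contact force between the fingers and shunt below 0.02 N and linear speed of shunt below 0.02 m/s), for 0.3 s.
2. the tweezers are lifted out of the dock in the fingers, 20 mm or more (height (world z) of tweezers_grip above 0.061 m and contact force between the fingers and tweezers above 1 N and contact force between tweezers and dock below 0.02 N), for 0.1 s.
At the end, for the whole second after the job is handed in: Shunt flat in the compartment (4.8 mm, 0.12 rad, tilt 0.05 rad), let go; tweezers held by the fingers alone; each tip touches the shunt within 4 mm of the middle of its own pad (either way round), tip gap 16 mm +/- 3 mm, steady; bystanders moved under 20 mm (distance between shunt_center and tray_home below 0.0048 m and angle between the x axis of shunt_center and the x axis of tray_home, either way round below 0.12 rad and angle between shunt_center's own z axis and vertical below 0.05 rad and distance between tip_left and tip_right between 0.013 and 0.019 m and ((horizontal distance between tip_left and pad_a below 0.004 m and horizontal distance between tip_right and pad_b below 0.004 m) or (horizontal distance between tip_left and pad_b below 0.004 m and horizontal distance between tip_right and pad_a below 0.004 m)) and contact force between each of prong_left, prong_right and shunt above 0.05 N and contact force between the fingers and tweezers above 1 N and contact force between tweezers and dock below 0.02 N and contact force between tweezers and tray below 0.02 N and height (world z) of tweezers above 0.035 m and contact force between the fingers and shunt below 0.02 N and linear speed of tweezers below 0.02 m/s and distance of each of tip_cleaner, solder_spool, flux_bottle from where it was at the start of the episode below 0.02 m); the arm keeps its last pose, push and grip.
It fails at once if a bystander is pushed 20 mm or more (distance of any of tip_cleaner, solder_spool, flux_bottle from where it was at the start of the episode above 0.02 m).
It fails at once if the shunt is dropped into the tray from more than 15 mm up (horizontal distance between shunt_center and tray_home below 0.04 m and height (world z) of shunt_center above 0.0415 m and contact force between the fingers and shunt below 0.01 N).
It fails at once if the tips are pressed on the shunt with more than 12 N (contact force between tweezers and shunt above 12 N).
It also fails if it takes over 54 s, if anything falls off the work surface, if the arm or the gripper's body presses on something with over 40 N, if the wrist force passes 120 N, or if a joint passes its speed limit or range.

## Robot

A 6-joint arm with a two-finger parallel gripper is mounted at the origin on the work surface. World frame = base frame: x ahead of the robot, y to its left, z up, the work surface at z = 0. Lengths are in m, angles in degrees, forces in N, time in s.
With the tool pointing down it reaches from about 0.35 to 0.8 m from the base axis. Payload 7.3 kg.
Tool frame: the origin (TCP) lies on the centre line of the jaws, within the pads' length; the fingertips stand 22 mm ahead of it and the grasp point (between the pads) lies 3 mm ahead of it; z points along the fingers, y is the direction in which the jaws open and shut (so a half turn about z gives the same grasp; the last joint's range is limited). The gripper opens to 85 mm and grips with 20 to 120 N. Pads are 22 mm wide; open, the fingers measure 114 mm over their backs; the gripper's body (76 mm by 85 mm) begins 54 mm behind the grasp point. The pads swing forward as they close: fully open they stand 13 mm farther back than shut.
Start: joints at [66.005, 19.595, 87.324, -0, 73.075, -8.365], TCP at [0.141, 0.506, 0.253] pointing down, gripper open.
Joint ranges: [-145.02, 145.02], [-44.19, 115.74], [2.07, 154.8], [-57.11, 237.11], [16.16, 152.29], [-177.93, 177.93]. Speed limits (degrees/s): [147.25, 147.25, 180, 180, 180, 180].

## Interface

Orientations are given as a 3x3 rotation matrix whose columns are the frame's x, y, z axes.
In Python, from station import * gives the robot as it stands. The module is installed in compiled form; this text tells all that it offers.
- The arm moves only by the tool carry_out, never from a script. Its argument "rows" is a list of rows, each a list of 3 entries, a list of its own where there are three numbers: the shift along the tool's x, y, z in mm, then the turn, a rotation vector about the tool's x, y, z in rad, then the opening, from -1 (shut) to 1 (fully open). In form: [[[x, y, z], [rx, ry, rz], fingers], ...]. A call has 1 to 20 rows; each row is the pose to reach, as a shift and turn from the pose commanded when the call began, along the tool's axes at that moment; what a row does not reach only later rows make up. A row lasts 1/10 s, in which the tool goes at most 50 mm and 8.59 degrees, less where a joint would pass 70% of its speed; a pose out of reach is approached as far as the arm can. A call with a gripper value outside its range is refused whole. The fingers move at their own pace and stop on an object; "newtons" is the grip in N (left out, the last holds). Time passes only in rows, so rows that repeat a pose let the fingers close. It gives the time, the measured TCP pose, the force and the opening at its end, in the units of the state.
- get_obs(): the state, without advancing time (a new reading comes with each control period).
- get_image(name): name is "scene" or "top" or "wrist"; returns a dict with "pixels" (420x560x3 uint8, red, green, blue), "fx", "fy", "cx", "cy" (pixels), "R" (3x3) and "t" (3): a world point X has camera coordinates R X + t. Camera axes: x right, y down, z forward; pixel columns grow to the right and rows downward; lengths in m; the calibration is good to about 2 mm. A picture is of the moment at which its call begins. There is no depth.
- job_done(): hands the job in, once; it reports no verdict.
The state is a dict: "clock": time; "joint_pos": joint angles; "dq": joint speeds; "joint_torque": joint torques, N m; "tcp_pos": TCP position; "tcp_rot": TCP orientation; "ft_force": force on the tool from outside, world axes, zero at the start; "moment": the same for the moment, N m; "opening": finger opening in m.
Only numpy, scipy, OpenCV 4.12 (cv2) and the standard library are available. Lean on these libraries where they do the work, as an engineer would, in place of code of your own. Each camera call takes 0.05 s, during which the arm holds its last target.

## Working session

There is one attempt and no reset: what is moved stays moved. The work goes in short steps, Python scripts to look and compute and a tool call to move; the robot and the scene stay as the last step left them, time stands still between calls to the robot, and variables do not carry over. Pictures are saved under pics/ and viewed, and the job is handed in when it is done.

Besides the shell and the picture viewer there is one more tool, called after "Call:" in YAML: its name, and indented under it one key for each argument. carry_out: Moves the arm, as the interface text tells. Its arguments: {"type":"object","properties":{"rows":{"type":"array"},"newtons":{"type":"number"}},"required":["rows"]}

```bash
mkdir -p pics; python3 - <<'E'
from station import *
import cv2,numpy as np
o=get_obs()
print(o)
for n in ["scene","top","wrist"]:
    im=get_image(n); cv2.imwrite(f"pics/{n}0.png",im["pixels"][:,:,::-1])
    print(n,im["fx"],im["fy"],im["cx"],im["cy"],np.round(im["R"],4).tolist(),np.round(im["t"],4))
E
```

```text
{'clock': 0.0, 'joint_pos': array([ 6.60053549e+01,  1.96368273e+01,  8.73769506e+01,  1.53695124e-03,
        7.30733178e+01, -8.36376487e+00]), 'dq': array([ 0.09518576,  0.00657781,  0.11469188, -0.02415363,  0.05818409,
       -0.03491031]), 'joint_torque': array([-1.68512510e-03, -4.33680117e+01, -2.46014911e+01, -2.37242430e-04,
        7.90220074e-03,  2.34146006e-05]), 'tcp_pos': array([0.14126755, 0.5052663 , 0.25262409]), 'tcp_rot': array([[-9.63015301e-01,  2.69445948e-01, -6.41597777e-04],
       [ 2.69446599e-01,  9.63014346e-01, -1.37830721e-03],
       [ 2.46488570e-04, -1.50020727e-03, -9.99998844e-01]]), 'ft_force': array([-0.80187167, -0.27199716, -0.21892154]), 'moment': array([-0.04289779, -0.02570444, -0.03694015]), 'opening': 0.08540568949227367}
scene 381.8208966020603 381.8208966020603 283.1145330510756 210.09985924050193 [[0.3497, 0.9368, -0.0123], [0.5795, -0.2266, -0.7829], [-0.7362, 0.2666, -0.6221]] [-0.1694 -0.318   1.3043]
top 508.72095447692095 508.72095447692095 271.0760803403724 218.08239326630436 [[-0.0116, -0.9999, 0.0039], [-0.9788, 0.0105, -0.2047], [0.2047, -0.0062, -0.9788]] [-0.0436  0.6126  1.0255]
wrist 364.87533590587583 364.87533590587583 276.81023432941237 209.6911413831978 [[0.2709, 0.9626, -0.0009], [0.9129, -0.2566, 0.3174], [0.3053, -0.0868, -0.9483]] [-0.5246 -0.0413  0.3802]
```

View pics/scene0.png

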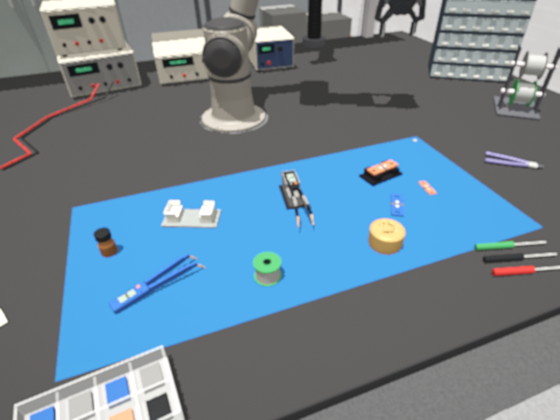

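View pics/top0.png

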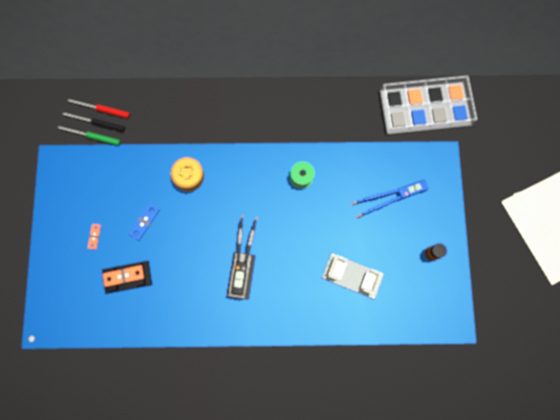

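View pics/wrist0.png

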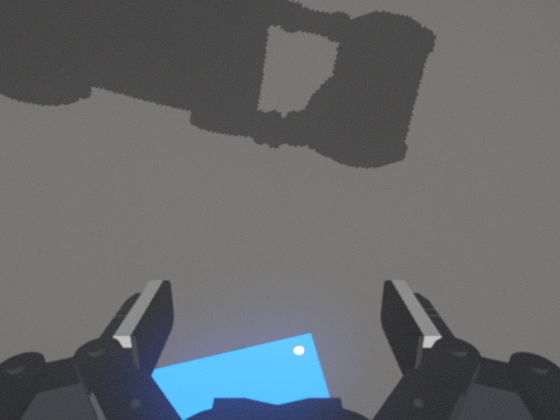

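The top view shows the shunt on its foam at about (127,276), the tweezers in their dock at (241,265) with tips at (241,217) and (256,218), and the tray at (353,276). The small orange bar at (94,236) and the blue items are decoys.

```bash
cat > h.py <<'E'
from station import *
import cv2,numpy as np
def ray(im,u,v,z):
    R=np.array(im["R"]);t=np.array(im["t"]);C=-R.T@t
    d=R.T@np.array([(u-im["cx"])/im["fx"],(v-im["cy"])/im["fy"],1.])
    return C+d*(z-C[2])/d[2]
def proj(im,X):
    p=np.array(im["R"])@np.asarray(X)+np.array(im["t"]);return np.array([im["fx"]*p[0]/p[2]+im["cx"],im["fy"]*p[1]/p[2]+im["cy"]])
def snap(n,f,crop=None,s=1):
    im=get_image(n);p=im["pixels"][:,:,::-1].copy()
    q=p if crop is None else p[crop[1]:crop[3],crop[0]:crop[2]]
    if s!=1:q=cv2.resize(q,None,fx=s,fy=s,interpolation=cv2.INTER_CUBIC)
    cv2.imwrite("pics/"+f,q);return im,p
def comps(mask,amin=20):
    n,l,st,c=cv2.connectedComponentsWithStats(mask.astype(np.uint8))
    return [(st[i],c[i],l==i) for i in range(1,n) if st[i][4]>=amin]
E
python3 - <<'E'
from h import *
im,p=snap("top","top1.png",(60,200,400,310),2.3)
hsv=cv2.cvtColor(p,cv2.COLOR_BGR2HSV)
m=(hsv[...,0]<14)&(hsv[...,1]>110)&(hsv[...,2]>120)
for s,c,l in comps(m,10): print("orange",s,c,ray(im,*c,0.029)[:2])
pts=np.argwhere(m[255:300,100:160])[:,::-1]+[100,255]
r=cv2.minAreaRect(pts.astype(np.float32));b=cv2.boxPoints(r);print("shunt",[np.round(ray(im,*q,0.029)[:2],4) for q in b],ray(im,*r[0],0.029))
m=(hsv[...,1]<60)&(hsv[...,2]>190)
for s,c,l in comps(m,10): print("white",s,c,ray(im,*c,0.037)[:2])
E
```

```text
orange [449  86  12  13  28] [452.21428571  93.14285714] [ 0.91251602 -0.47663374]
orange [408  91   4  13  17] [409.11764706  96.88235294] [ 0.90412377 -0.37535367]
orange [ 95 104  35  14 220] [112.13636364 110.57727273] [0.87684276 0.31340059]
orange [ 91 225   9  11  52] [ 95.28846154 229.63461538] [0.59754969 0.33573983]
orange [ 89 237   9  12  57] [ 92.70175439 242.54385965] [0.56891316 0.33968965]
orange [124 265  20  18 198] [134.70707071 272.7979798 ] [0.50180776 0.24516267]
orange [103 269  20  18 226] [111.51769912 277.88495575] [0.49141165 0.2945879 ]
shunt [array([0.5038, 0.3165]), array([0.5216, 0.2314]), array([0.4895, 0.2231]), array([0.4719, 0.3078])] [0.49662624 0.26975707 0.029     ]
white [ 382   83   89   48 1868] [422.95556745 107.95824411] [ 0.87268876 -0.40297169]
white [192 158   9   8  10] [196.4 160.9] [0.75059806 0.11555424]
white [ 502  172   58  113 3654] [539.52791461 222.18199234] [ 0.60210172 -0.63958817]
white [409 184  12   8  61] [414.39344262 187.62295082] [ 0.68340927 -0.37010928]
white [143 217   5   4  14] [145.28571429 218.42857143] [0.619832
[... 175 characters left out ...]
white [249 231   5  14  32] [251.09375 237.625  ] [ 0.57466699 -0.00659952]
white [ 92 233   4   7  14] [ 93.71428571 236.07142857] [0.58182952 0.33555903]
white [241 253   3   8  20] [241.85 256.8 ] [0.53292948 0.01350092]
white [ 323  253   60   46 1358] [353.40427099 275.08615611] [ 0.49083664 -0.22570371]
white [248 257   2  10  12] [248.41666667 261.33333333] [ 0.52294781 -0.00064813]
white [234 271  10  17 122] [238.70491803 279.04098361] [0.48514735 0.02021972]
white [124 273   5   4  14] [126.21428571 274.64285714] [0.4972432  0.26105929]
white [118 275   4   4  13] [119.23076923 276.23076923] [0.49401577 0.27582864]
white [ 29 336   5   6  25] [ 31.04 338.6 ] [0.36615719 0.45319047]
```

View pics/top1.png

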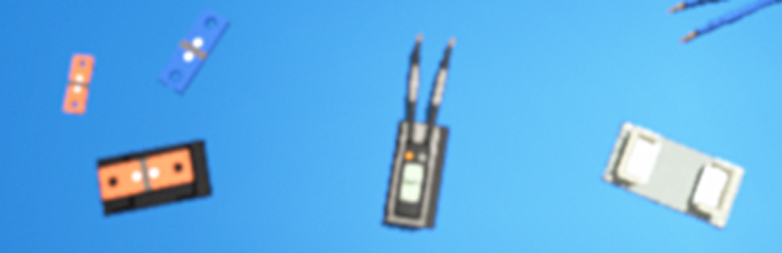

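```bash
cat >> h.py <<'E'
from scipy.spatial.transform import Rotation as Ro
def plan(xyz,yaw,tilt=None):
    """yaw: world angle (deg) of tool y; tool down"""
    o=get_obs();R=o["tcp_rot"];a=np.radians(yaw)
    y=np.array([np.cos(a),np.sin(a),0]);z=np.array([0,0,-1.]);x=np.cross(y,z)
    T=np.stack([x,y,z],1)
    print("clock",o["clock"],"tcp",np.round(o["tcp_pos"],4),"q",np.round(o["joint_pos"],1),"open",round(o["opening"],4),"F",np.round(o["ft_force"],2))
    print("shift mm",np.round(R.T@(np.array(xyz)-o["tcp_pos"])*1000,1),"rotvec",np.round(Ro.from_matrix(R.T@T).as_rotvec(),4))
E
python3 - <<'E'
from h import *
plan([.496,.269,.18],11.8)
im=get_image("wrist");o=get_obs();R=np.array(im["R"]);C=-R.T@np.array(im["t"])
print(o["tcp_rot"].T@(C-o["tcp_pos"]),o["tcp_rot"].T@R.T)
E
```

```text
clock 0.2 tcp [0.1414 0.5054 0.2529] q [66.  19.6 87.4 -0.  73.1 -8.4] open 0.0849 F [ 0.69 -0.18 -0.24]
shift mm [-405.2 -132.    73. ] rotvec [-8.000e-04  4.000e-04  1.092e+00]
[ 0.08067939  0.00013941 -0.12034128] [[-1.58781797e-03 -9.48260323e-01 -3.17489902e-01]
 [ 9.99998707e-01 -1.58668624e-03 -2.62132162e-04]
 [-2.55187329e-04 -3.17489908e-01  9.48261617e-01]]
```

Call:
carry_out:
  rows:
    - [[-405,-132,103],[0,0,1.092],1]
    - [[-405,-132,103],[0,0,1.092],1]
    - [[-405,-132,103],[0,0,1.092],1]
    - [[-405,-132,103],[0,0,1.092],1]
    - [[-405,-132,103],[0,0,1.092],1]
    - [[-405,-132,103],[0,0,1.092],1]
    - [[-405,-132,103],[0,0,1.092],1]
    - [[-405,-132,103],[0,0,1.092],1]
    - [[-405,-132,103],[0,0,1.092],1]
    - [[-405,-132,103],[0,0,1.092],1]
    - [[-405,-132,103],[0,0,1.092],1]
    - [[-405,-132,103],[0,0,1.092],1]
  newtons: 30

```text
clock: 1.45
tcp_pos: [0.495, 0.27, 0.1505]
tcp_rot: [[-0.205, 0.979, -0.0], [0.979, 0.205, 0.0], [0.0, -0.0, -1.0]]
ft_force: [-0.4, 0.0, 0.3]
opening: 0.0854
```

```bash
python3 - <<'E'
from h import *
im,p=snap("wrist","w1.png")
hsv=cv2.cvtColor(p,cv2.COLOR_BGR2HSV)
m=(hsv[...,0]<14)&(hsv[...,1]>110)&(hsv[...,2]>100)
for s,c,l in comps(m,60): print("orange",s,c,ray(im,*c,0.029)[:2])
m=(hsv[...,1]<60)&(hsv[...,2]>170)
for s,c,l in comps(m,30): print("white",s,c,ray(im,*c,0.029)[:2])
plan([.496,.269,.15],11.8)
E
```

```text
orange [398 105  29  28 258] [413.94573643 116.19379845] [0.56928091 0.35085312]
orange [426 114  39  33 643] [444.86625194 129.86469673] [0.59176419 0.3467018 ]
orange [ 258  149   42   46 1498] [277.44325768 169.23431242] [0.49033916 0.29894233]
white [416 118   8   7  47] [419.17021277 120.9787234 ] [0.57354931 0.34867343]
white [428 123   9   7  45] [432.         125.73333333] [0.58267742 0.34750054]
white [259 193  39  12 139] [278.43884892 199.75539568] [0.4954081  0.27803734]
white [260 214  39  12 129] [278.68992248 217.88372093] [0.49831942 0.26501402]
white [409 259   9   8  62] [413.11290323 262.40322581] [0.60210479 0.2511601 ]
white [260 263  37   1  37] [278. 263.] [0.50506026 0.23043063]
white [422 271   9   8  60] [425.66666667 274.43333333] [0.61440089 0.24360723]
clock 1.5 tcp [0.4949 0.2703 0.1507] q [20.8 29.3 89.3  0.  61.4  8.9] open 0.0852 F [-0.2  -0.03 -0.45]
shift mm [-1.5  0.8  0.7] rotvec [ 0.0001 -0.0003  0.0016]
```

View pics/w1.png

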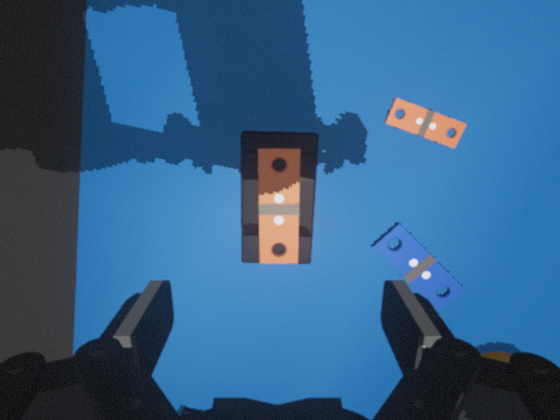

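Shunt is well framed: ends at rows ~148 and ~264, left/right edges at columns ~258 and ~299, and pads near (279,199) and (279,220).

```bash
python3 - <<'E'
from h import *
im,p=snap("wrist","w2.png",(230,120,330,280),4)
hsv=cv2.cvtColor(p,cv2.COLOR_BGR2HSV)
m=((p[...,2]>p[...,0].astype(int)-10)&(p[...,2]>55))
m[:, :235]=0;m[:,320:]=0;m[:135]=0;m[275:]=0
m=cv2.morphologyEx(m.astype(np.uint8),cv2.MORPH_CLOSE,np.ones((5,5)))
cs=comps(m,300);print([c[0] for c in cs])
l=max(cs,key=lambda c:c[0][4])[2]
w=np.array([ray(im,x,y,.029)[:2] for y,x in np.argwhere(l)])*1000
r=cv2.minAreaRect(w.astype(np.float32));print(r)
g=(p.min(axis=2)>105)&l.astype(bool)
for s,c,_ in comps(g,5): print(s,c,ray(im,*c,.029)[:2])
E
```

```text
[array([ 243,  148,   72,  116, 6815], dtype=int32)]
((496.1468200683594, 271.88763427734375), (48.388423919677734, 85.19381713867188), 10.116263389587402)
[ 258  180   42   84 2811] [279.24368552 224.31839203] [0.49969382 0.26055272]
```

View pics/w2.png

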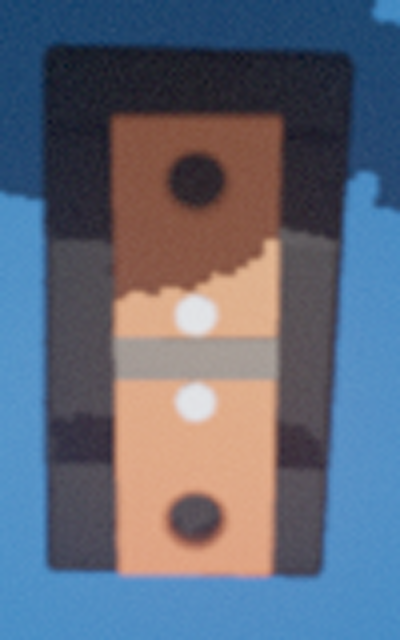

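```bash
python3 - <<'E'
from h import *
im=get_image("wrist")
g=lambda u,v:ray(im,u/4+230,v/4+120,.029)
a,b=g(195,315),g(195,402);c=(a+b)/2;print(c,np.linalg.norm(a-b)*1e3)
a,b=g(196,114),g(197,574);c2=(a+b)/2;print(c2,np.linalg.norm(a-b)*1e3,np.degrees(np.arctan2(*(a-b)[[1,0]])))
h1,h2=g(196,180),g(194.5,518);print((h1+h2)/2,np.degrees(np.arctan2(*(h1-h2)[[1,0]])))
plan([(c[0]+c2[0])/2,(c[1]+c2[1])/2,.033],11.8)
E
```

```text
[0.49717646 0.27122841 0.029     ] 16.05515079015942
[0.49732907 0.27179825 0.029     ] 84.55356726266689 102.05141863711194
[0.49708467 0.27185068 0.029     ] 101.67564479109329
clock 1.6 tcp [0.4951 0.2704 0.1508] q [20.9 29.3 89.3  0.  61.4  8.9] open 0.0851 F [-0.69  0.81 -0.1 ]
shift mm [  0.6   2.3 117.8] rotvec [ 0.0006 -0.0003  0.0019]
```

Call:
carry_out:
  rows:
    - [[1,2,40],[0,0,0],0.3]
    - [[1,2,80],[0,0,0],0.3]
    - [[1,2,105],[0,0,0],0.3]
    - [[1,2,117],[0,0,0],0.3]
    - [[1,2,117],[0,0,0],0.3]
    - [[1,2,117],[0,0,0],0.3]
    - [[1,2,117],[0,0,0],-0.5]
    - [[1,2,117],[0,0,0],-0.5]
    - [[1,2,117],[0,0,0],-0.5]
    - [[1,2,117],[0,0,0],-0.5]
    - [[1,2,117],[0,0,0],-0.5]
    - [[1,2,117],[0,0,0],-0.5]
    - [[1,2,117],[0,0,0],-0.5]
  newtons: 30

```text
clock: 2.9
tcp_pos: [0.4983, 0.2711, 0.0349]
tcp_rot: [[-0.205, 0.979, 0.002], [0.979, 0.205, 0.001], [0.001, 0.002, -1.0]]
ft_force: [-1.2, 0.2, 6.9]
opening: 0.0268
```

```bash
python3 - <<'E'
from h import *
snap("wrist","w3.png")
plan([.496,.271,.033],11.8)
E
```

```text
clock 2.95 tcp [0.4983 0.2711 0.0349] q [20.8 38.5 94.4  0.  46.9  9. ] open 0.0268 F [-1.53 -0.13  6.45]
shift mm [ 0.4 -2.3  1.8] rotvec [ 0.0024 -0.0006  0.    ]
```

View pics/w3.png

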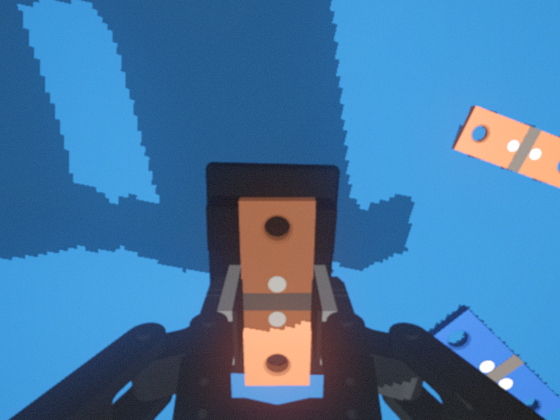

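The shunt is between the pads (rows 197–385, columns 240–315) and the opening reads 26.8 mm. I'll lift it and move over beside the tray.

Call:
carry_out:
  rows:
    - [[0,0,-20],[0,0,0],-0.5]
    - [[0,0,-60],[0,0,0],-0.5]
    - [[0,0,-115],[0,0,0],-0.5]
    - [[0,0,-115],[0,0,0],-0.5]
    - [[0,0,-115],[0,0,0],-0.5]

```text
clock: 3.45
tcp_pos: [0.4985, 0.2711, 0.1505]
tcp_rot: [[-0.204, 0.979, 0.004], [0.979, 0.204, 0.002], [0.001, 0.005, -1.0]]
ft_force: [-0.3, 0.8, -1.6]
opening: 0.0271
```

```bash
python3 - <<'E'
from h import *
snap("wrist","w4.png")
plan([.410,-.225,.150],-22.6)
E
```

```text
clock 3.5 tcp [0.4975 0.2707 0.1486] q [20.8 29.6 89.   0.  61.3  9. ] open 0.0271 F [ 0.23 -0.63 -1.03]
shift mm [-467.3 -187.    -1.7] rotvec [ 8.000e-04 -5.000e-04  6.004e-01]
```

View pics/w4.png

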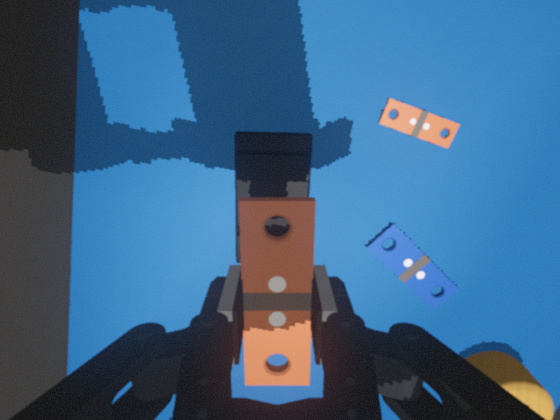

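Shunt held, same place in the image (not tilted or slipped). Moving to the look-out beside the tray.

Call:
carry_out:
  rows:
    - [[-47,-19,0],[0,0,0.06],-0.5]
    - [[-93,-37,0],[0,0,0.12],-0.5]
    - [[-140,-56,0],[0,0,0.18],-0.5]
    - [[-187,-75,0],[0,0,0.24],-0.5]
    - [[-234,-93,0],[0,0,0.3],-0.5]
    - [[-280,-112,0],[0,0,0.36],-0.5]
    - [[-327,-131,0],[0,0,0.42],-0.5]
    - [[-374,-150,0],[0,0,0.48],-0.5]
    - [[-420,-168,0],[0,0,0.54],-0.5]
    - [[-467,-187,0],[0,0,0.6],-0.5]
    - [[-467,-187,0],[0,0,0.6],-0.5]
    - [[-467,-187,0],[0,0,0.6],-0.5]
    - [[-467,-187,0],[0,0,0.6],-0.5]

```text
clock: 4.8
tcp_pos: [0.4095, -0.2233, 0.1471]
tcp_rot: [[0.383, 0.924, -0.002], [0.924, -0.383, 0.002], [0.001, -0.003, -1.0]]
ft_force: [-0.5, -0.2, -1.5]
opening: 0.0272
```

```bash
python3 - <<'E'
from h import *
snap("wrist","w5.png")
plan([.410,-.225,.150],-22.6)
E
```

```text
clock 4.85 tcp [ 0.4098 -0.223   0.1474] q [-38.   20.6 104.7   0.   54.8 -15.5] open 0.0271 F [-0.4   0.15 -0.96]
shift mm [-1.8  0.9 -2.6] rotvec [-0.0023 -0.0009  0.0022]
```

View pics/w5.png

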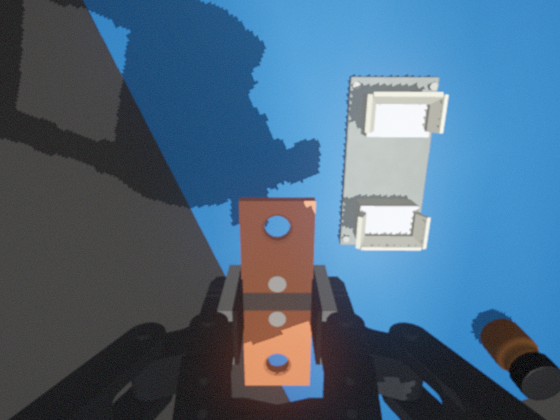

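```bash
python3 - <<'E'
from h import *
snap("wrist","w6.png",(330,65,460,260),3.07)
E
```

```text
(no output)
```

View pics/w6.png

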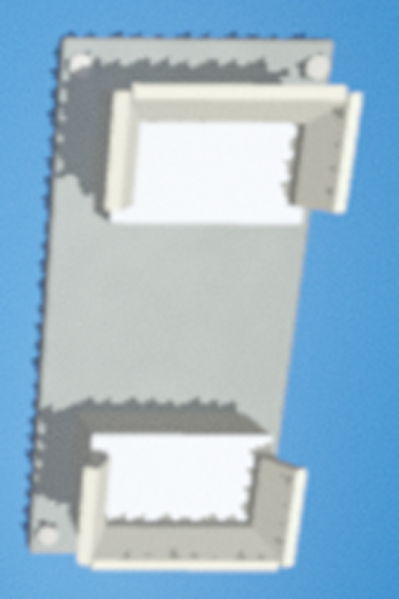

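```bash
python3 - <<'E'
from h import *
im=get_image("wrist")
g=lambda u,v,z:ray(im,u/3.07+330-.3,v/3.07+65-.3,z)[:2]*1000
def rep(n,q,z,diag=True):
    P=[g(*a,z) for a in q];c=np.mean(P,axis=0)
    L=lambda i,j:round(np.linalg.norm(P[i]-P[j]),1)
    d=(P[0]+P[1]-P[2]-P[3]);print(n,np.round(c,1),"w",L(0,1),L(2,3),"len",L(0,3),L(1,2),"ang",np.degrees(np.arctan2(d[1],d[0])))
rep("base",[(62,38),(333,39),(273,545),(30,552)],6)  # BR hidden
P=[g(62,38,6),g(333,39,6),g(30,552,6)]
print("basecenter",(P[1]+P[2])/2,np.linalg.norm(P[0]-P[1]),np.linalg.norm(P[0]-P[2]),np.degrees(np.arctan2(*(P[0]-P[2])[::-1])))
rep("rim37",[(113,88),(362,92),(294,568),(78,567)],37)
rep("floor24",[(137,121),(303,121),(250,520),(108,520)],24)
rep("floor28",[(137,121),(303,121),(250,520),(108,520)],28)
# inner rim edges
rep("endwalltop",[(133,84),(347,85),(281,571),(80,568)],37)
E
```

```text
base [-696.6 1609.9] w 1302.7 1348.0 len 2692.0 2644.1 ang -112.21690598245617
basecenter [-681.7195201  1616.78977201] 1302.7316736737025 2691.996015207775 -112.69372803170135
rim37 [-7678.8 12675.9] w 7787.6 7744.0 len 16367.5 16280.4 ang -112.54164765320043
floor24 [-4655.4  7758.8] w 3376.5 3240.0 len 8760.1 8757.4 ang -112.46210512950012
floor28 [-5514.7  9091.5] w 3945.6 3786.1 len 10236.6 10233.5 ang -112.46210512950012
endwalltop [-7634.9 12611.7] w 6674.1 7219.4 len 16533.7 16606.9 ang -113.39335673676295
```

```bash
python3 - <<'E'
from h import *
im=get_image("wrist")
g=lambda u,v,z:ray(im,u/3.07+330-.3,v/3.07+65-.3,z/1000)[:2]*1000
def rep(n,q,z,diag=True):
    z=[z]*4 if np.isscalar(z) else z
    P=[g(*a,zz) for a,zz in zip(q,z)];c=np.mean(P,axis=0)
    L=lambda i,j:round(np.linalg.norm(P[i]-P[j]),1)
    d=(P[0]+P[1]-P[2]-P[3]);print(n,np.round(c,1),"w",L(0,1),L(2,3),"len",L(0,3),L(1,2),"ang",np.degrees(np.arctan2(d[1],d[0])))
P=[g(62,38,6),g(333,39,6),g(30,552,6)]
print("basecenter",(P[1]+P[2])/2,np.linalg.norm(P[0]-P[1]),np.linalg.norm(P[0]-P[2]),np.degrees(np.arctan2(*(P[0]-P[2])[::-1])))
rep("rim37",[(113,88),(362,92),(294,568),(78,567)],37)
rep("floor",[(137,121),(303,121),(250,520),(108,520)],[28,24,24,28])
rep("endwalltop",[(133,84),(347,85),(281,571),(80,568)],37)
E
```

```text
basecenter [ 494.3363749  -228.61245238] 59.65909964480208 123.26394007656101 67.31963791194231
rim37 [ 494.  -228.6] w 49.1 48.8 len 103.1 102.6 ang 67.47358085300009
floor [ 495.1 -228.6] w 35.8 34.5 len 88.8 90.2 ang 67.54928825606069
endwalltop [ 493.7 -228.2] w 42.1 45.5 len 104.2 104.7 ang 66.62184512871613
```

```bash
python3 - <<'E'
from h import *
im,p=snap("wrist","w7.png",(220,180,340,400),3)
o=get_obs();z=o["tcp_pos"][2]-.0059
print(o["tcp_pos"])
for q in [(278,284),(278,319)]: print(ray(im,*q,z))
c=(ray(im,278,284,z)+ray(im,278,319,z))/2
print("shunt c by image",c, "in tool",o["tcp_rot"].T@(c-o["tcp_pos"])*1e3)
plan([.4943,-.2285,.147],-22.6)
E
```

```text
[ 0.41040534 -0.22348827  0.14822842]
[ 0.41515423 -0.21533072  0.14232842]
[ 0.40901678 -0.23016968  0.14232842]
shunt c by image [ 0.41208551 -0.2227502   0.14232842] in tool [1.3226045  1.27214181 5.90000708]
clock 5.05 tcp [ 0.4104 -0.2235  0.1482] q [-38.   20.6 104.7   0.   54.8 -15.5] open 0.0267 F [ 0.2   0.19 -1.02]
shift mm [27.4 79.4  1.2] rotvec [-0.0002 -0.0002  0.0025]
```

View pics/w7.png

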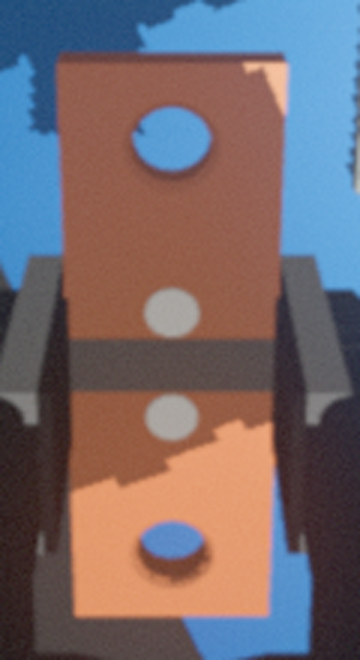

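Call:
carry_out:
  rows:
    - [[14,40,0],[0,0,0],-0.5]
    - [[27,79,10],[0,0,0],-0.5]
    - [[27,79,45],[0,0,0],-0.5]
    - [[27,79,75],[0,0,0],-0.5]
    - [[27,79,93],[0,0,0],-0.5]
    - [[27,79,93],[0,0,0],-0.5]
    - [[27,79,93],[0,0,0],-0.5]
    - [[27,79,93],[0,0,0],-0.5]

```text
clock: 5.85
tcp_pos: [0.4943, -0.2302, 0.0566]
tcp_rot: [[0.383, 0.924, 0.002], [0.924, -0.383, -0.001], [-0.0, 0.002, -1.0]]
ft_force: [-0.3, 0.4, -1.1]
opening: 0.0272
```

```bash
python3 - <<'E'
from h import *
snap("wrist","w8.png",(150,100,410,400),2)
plan([.4937,-.2285,.0355],-22.6)
E
```

```text
clock 5.9 tcp [ 0.4943 -0.2303  0.0567] q [-33.   34.9  97.4   0.   47.6 -10.5] open 0.027 F [-0.3   0.34 -0.99]
shift mm [ 1.5 -1.3 21.2] rotvec [0.0027 0.0004 0.0007]
```

View pics/w8.png

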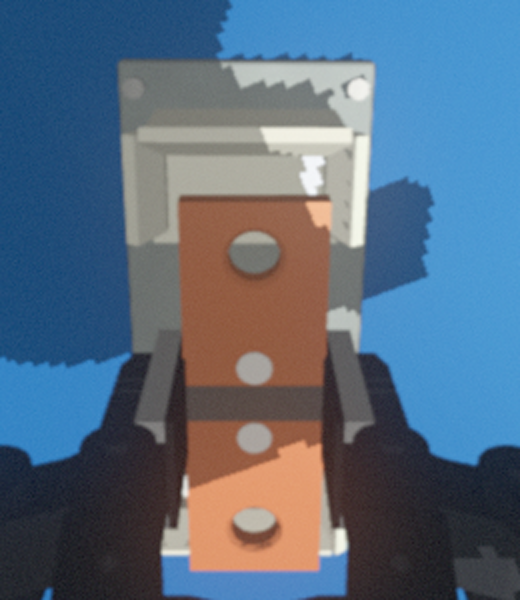

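```bash
python3 - <<'E'
from h import *
im=get_image("wrist");o=get_obs();T=o["tcp_rot"];p0=o["tcp_pos"]
g=lambda u,v,z:T.T@(ray(im,u/2+150-.25,v/2+100-.25,z)-p0)*1e3
zt=p0[2]-.0059
print("base far corners",g(119,62,.006),g(376,62,.006))
print("rim far", g(138,127,.037),g(355,127,.037), g(122,135,.037),g(369,135,.037))
print("shunt far end",g(179,198,zt),g(331,199,zt)," near",g(189,571,zt),g(320,571,zt),"pads",(g(254,368,zt)+g(254,437,zt))/2)
print("rim near end",g(163,554,.037),g(346,554,.037))
E
```

```text
base far corners [ 63.28117376 -30.05575479  50.56157502] [63.18519764 29.2084699  50.71465153]
rim far [ 54.28546188 -21.45573914  19.58702325] [54.20908304 20.69349188 19.69589561] [ 52.71438046 -24.654263    19.57934783] [52.62595679 23.49154306 19.70370991]
shunt far end [ 44.02721606 -12.49695807   5.8513749 ] [43.78229344 14.99498658  5.92245974]  near [-40.78382371 -13.21277321   5.88106759] [-40.8835442   15.31849103   5.95478231] pads [1.28449361 1.00075302 5.90212667]
rim near end [-49.03841909 -20.84679783  19.62702183] [-49.18799268  22.94261617  19.74015694]
```

Call:
carry_out:
  rows:
    - [[0.5,-1.5,0],[0,0,0],-0.5]
    - [[0.5,-1.5,7],[0,0,0],-0.5]
    - [[0.5,-1.5,14],[0,0,0],-0.5]
    - [[0.5,-1.5,18],[0,0,0],-0.5]
    - [[0.5,-1.5,20.5],[0,0,0],-0.5]
    - [[0.5,-1.5,20.5],[0,0,0],-0.5]
    - [[0.5,-1.5,20.5],[0,0,0],-0.5]

```text
clock: 6.65
tcp_pos: [0.4918, -0.2287, 0.0349]
tcp_rot: [[0.384, 0.923, -0.001], [0.923, -0.384, 0.001], [0.0, -0.001, -1.0]]
ft_force: [-3.6, 1.3, 5.0]
opening: 0.0268
```

```bash
python3 - <<'E'
from h import *
snap("wrist","w9.png",(150,100,410,400),2)
plan([.4937,-.2285,.035],-22.6)
E
```

```text
clock 6.7 tcp [ 0.4918 -0.2287  0.0349] q [-33.   36.7  98.5   0.   44.9 -10.5] open 0.027 F [-4.42  0.62  5.99]
shift mm [ 0.9  1.6 -0.1] rotvec [-0.0011 -0.0002  0.0005]
```

View pics/w9.png

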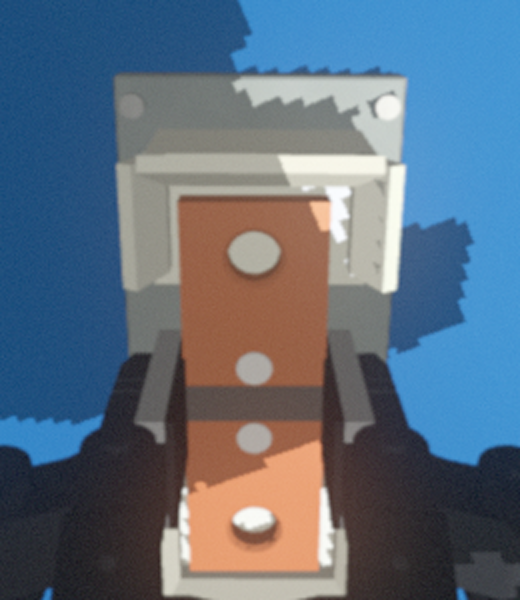

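Shunt sits between the walls with small gaps on both sides and both ends, at its resting height with about 5 N of floor contact. Releasing.

Call:
carry_out:
  rows:
    - [[0,0,0],[0,0,0],0.1]
    - [[0,0,0],[0,0,0],0.1]
    - [[0,0,0],[0,0,0],0.1]
    - [[0,0,0],[0,0,0],0.1]
    - [[0,0,-20],[0,0,0],0.1]
    - [[0,0,-60],[0,0,0],0.1]
    - [[0,0,-110],[0,0,0],0.1]
    - [[0,0,-110],[0,0,0],0.1]
    - [[0,0,-110],[0,0,0],0.1]

```text
clock: 7.6
tcp_pos: [0.4928, -0.2293, 0.146]
tcp_rot: [[0.384, 0.923, 0.003], [0.923, -0.384, -0.002], [-0.0, 0.003, -1.0]]
ft_force: [-0.2, 1.0, 0.4]
opening: 0.0468
```

```bash
python3 - <<'E'
from h import *
im,p=snap("wrist","w10.png",(190,110,370,280),4)
g=lambda u,v,z:ray(im,u/4+190-.37,v/4+110-.37,z)
plan([.53,.0,.16],90-8)
E
```

```text
clock 7.65 tcp [ 0.492  -0.2288  0.1446] q [-33.   27.7  93.2   0.   59.1 -10.5] open 0.0471 F [0.32 0.61 0.  ]
shift mm [225.9 -52.7 -15.4] rotvec [ 0.0000e+00 -1.0000e-04 -1.8251e+00]
```

View pics/w10.png

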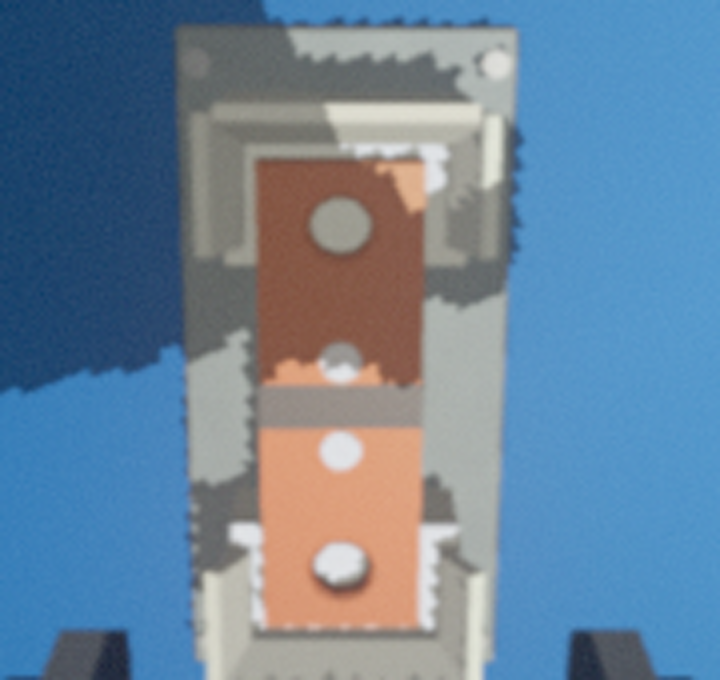

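Shunt is let go, lying flat inside the compartment, with white gaps visible on all sides (shunt columns 257–424 within floor columns ~250–445, about 1 mm off centre). Next I'll locate the tweezers.

```bash
python3 - <<'E'
from h import *
im=get_image("wrist");g=lambda u,v,z:ray(im,u/4+190-.37,v/4+110-.37,z)
a,b=g(341,362,.029),g(341,451,.029);print("pads",a,b,(a+b)/2)
im=get_image("top")
t=(ray(im,242.2,216.1,.017)+ray(im,257,217.8,.017))/2; h=ray(im,239.1,278,.048)
d=(t-h)[:2];d/=np.linalg.norm(d);print(t,h,np.degrees(np.arctan2(d[1],d[0])))
gp=t[:2]-.054*d;print("grip",gp)
yaw=np.degrees(np.arctan2(d[1],d[0]))-90
plan([gp[0],gp[1],.16],yaw);print(yaw)
E
```

```text
pads [ 0.49541501 -0.21949852  0.029     ] [ 0.48920477 -0.23430144  0.029     ] [ 0.49230989 -0.22689998  0.029     ]
[ 0.62492239 -0.00274416  0.017     ] [0.4863708  0.01874234 0.048     ] -8.815172498010021
grip [0.57156025 0.00553121]
clock 7.75 tcp [ 0.4915 -0.2285  0.1434] q [-33.   27.8  93.2   0.   59.1 -10.5] open 0.0469 F [-0.36 -0.26  0.26]
shift mm [246.9 -16.  -16.4] rotvec [-2.7000e-03  1.3000e-03  1.3306e+00]
-98.81517249801001
```

Call:
carry_out:
  rows:
    - [[25,-2,-20],[0,0,0.14],0.1]
    - [[50,-4,-20],[0,0,0.28],0.1]
    - [[75,-6,-20],[0,0,0.42],0.1]
    - [[100,-7,-20],[0,0,0.56],0.1]
    - [[125,-8,-20],[0,0,0.7],0.1]
    - [[150,-10,-20],[0,0,0.84],0.1]
    - [[175,-12,-20],[0,0,0.98],0.1]
    - [[200,-14,-20],[0,0,1.12],0.1]
    - [[225,-15,-20],[0,0,1.26],0.1]
    - [[247,-16,-20],[0,0,1.33],0.1]
    - [[247,-16,-20],[0,0,1.33],0.1]
    - [[247,-16,-20],[0,0,1.33],0.1]
    - [[247,-16,-20],[0,0,1.33],0.1]

```text
clock: 9.05
tcp_pos: [0.5718, 0.0045, 0.164]
tcp_rot: [[0.988, -0.152, -0.002], [-0.152, -0.988, 0.0], [-0.002, 0.0, -1.0]]
ft_force: [-0.2, 0.3, -0.0]
opening: 0.047
```

```bash
python3 - <<'E'
from h import *
im,p=snap("wrist","w11.png")
plan([.5716,.0055,.16],-98.8)
E
```

```text
clock 9.1 tcp [0.5719 0.0043 0.1643] q [-7.2 29.2 87.  -0.  63.9 91.6] open 0.0468 F [ 0.2  -0.34 -0.05]
shift mm [-0.4 -1.1  4.3] rotvec [0.0002 0.0011 0.0002]
```

View pics/w11.png

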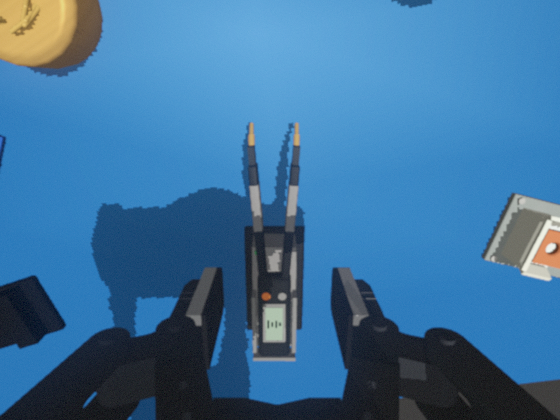

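```bash
python3 - <<'E'
from h import *
im,p=snap("wrist","w12.png",(220,110,330,370),2.3)
im,p=snap("wrist","w13.png",(230,110,320,260),4)
E
```

```text
(no output)
```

View pics/w12.png

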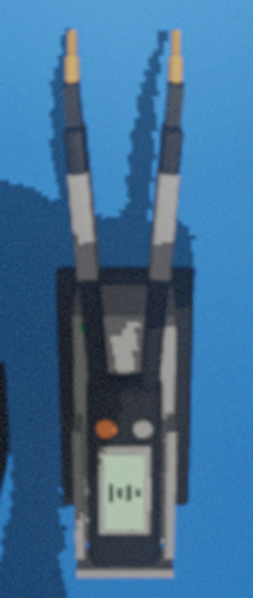

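View pics/w13.png

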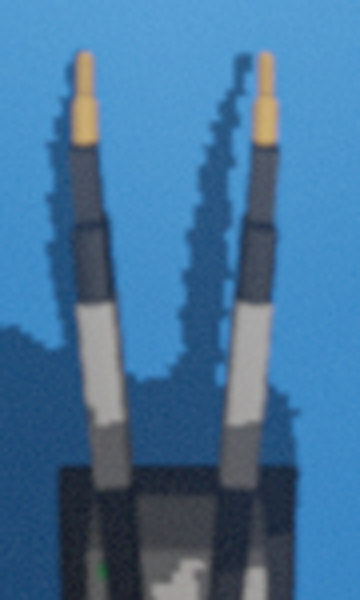

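```bash
python3 - <<'E'
from h import *
im=get_image("wrist");o=get_obs();T=o["tcp_rot"];p0=o["tcp_pos"]
g=lambda u,v,z:T.T@(ray(im,u/4+230-.37,v/4+110-.37,z)-p0)*1e3
A=[g(*q,.048) for q in [(97,302),(252,302),(111,490),(239,490)]]
for a in A: print(np.round(a,1))
f=(A[0]+A[1])/2;n=(A[2]+A[3])/2
print("sleeve centre",(f+n)/2,"len",np.linalg.norm(f-n),"ang",np.arctan2((f-n)[1],(f-n)[0]))
B=[g(84,52,.018),g(265,52,.018)];print(B,(B[0]+B[1])/2)
h=ray
c=lambda u,v,z:T.T@(ray(im,u/2.3+220-.3,v/2.3+110-.3,z)-p0)*1e3
print("housing display mid",c(125,490,.048),"base mid",(c(57,268,.034)+c(194,268,.034))/2)
plan([.5716,.0055,.16],-98.8)
E
```

```text
[ 20.7 -15.5 116.7]
[ 20.6  10.5 116.7]
[-13.3 -13.8 116.7]
[-13.3   8.6 116.7]
sleeve centre [  3.66574943  -2.56641781 116.73852581] len 33.93417854065567 ang 0.002064402436294075
[array([ 58.85649527, -18.8169061 , 146.72919102]), array([ 58.80816111,  13.52498195, 146.72936208])] [ 58.83232819  -2.64596208 146.72927655]
housing display mid [-87.98955743  -2.42900531 116.75389352] base mid [-14.29560339  -2.08582843 130.74153984]
clock 9.25 tcp [0.5721 0.0045 0.1647] q [-7.2 29.2 86.9 -0.  63.9 91.6] open 0.0464 F [-0.11  0.38  0.33]
shift mm [-0.7 -0.9  4.7] rotvec [ 0.      0.0002 -0.0004]
```

Tweezers seen in the dock: tips at (251,122) and (296,122), sleeves rows 185–232 with measured length 33.9 mm (34 expected), axis aligned with the tool to 0.002 rad. Descending to the sleeves.

Call:
carry_out:
  rows:
    - [[4,-3,40],[0,0,0],0.1]
    - [[4,-3,80],[0,0,0],0.1]
    - [[4,-3,105],[0,0,0],0.1]
    - [[4,-3,115],[0,0,0],0.1]
    - [[4,-3,121],[0,0,0],0.1]
    - [[4,-3,121],[0,0,0],0.1]
    - [[4,-3,121],[0,0,0],0.1]
    - [[4,-3,121],[0,0,0],0.1]

```text
clock: 10.05
tcp_pos: [0.5776, 0.0075, 0.0452]
tcp_rot: [[0.988, -0.153, 0.003], [-0.153, -0.988, -0.0], [0.003, -0.0, -1.0]]
ft_force: [-0.5, 0.4, -0.9]
opening: 0.0472
```

```bash
python3 - <<'E'
from h import *
im,p=snap("wrist","w14.png")
plan([.5716,.0055,.0435],-98.8)
E
```

```text
clock 10.1 tcp [0.5774 0.0075 0.045 ] q [-6.9 38.4 92.3  0.  49.1 91.9] open 0.0467 F [0.14 1.31 0.42]
shift mm [-5.4  2.9  1.5] rotvec [-0.0002 -0.0022  0.0004]
```

View pics/w14.png

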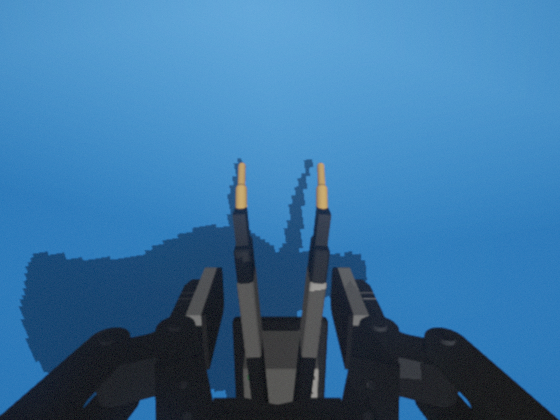

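```bash
python3 - <<'E'
from h import *
im=get_image("wrist");o=get_obs();T=o["tcp_rot"];p0=o["tcp_pos"]
g=lambda u,v,z:T.T@(ray(im,u,v,z)-p0)*1e3
print("sleeve far", g(247,283,.048),g(317,283,.048),"near",g(256,357,.048),g(306,357,.048)); print("tips",g(241.5,163,.018),g(321,163,.018))
E
```

```text
sleeve far [ 15.52457006 -11.04039036  -3.16129286] [15.49403322 14.45253576 -3.16525066] near [-17.30758108  -8.40690391  -3.22206849] [-17.32729948  11.22517985  -3.2251094 ]
tips [ 53.7494235  -14.58158939  26.909589  ] [53.70200727 17.93458253 26.90452527]
```

Call:
carry_out:
  rows:
    - [[0,0.5,1],[0,0,0],-0.2]
    - [[0,0.5,1],[0,0,0],-0.35]
    - [[0,0.5,1],[0,0,0],-0.45]
    - [[0,0.5,1],[0,0,0],-0.49]
    - [[0,0.5,1],[0,0,0],-0.49]
    - [[0,0.5,1],[0,0,0],-0.49]
    - [[0,0.5,1],[0,0,0],-0.49]
    - [[0,0.5,1],[0,0,0],-0.49]
  newtons: 40

```text
clock: 10.95
tcp_pos: [0.5768, 0.007, 0.043]
tcp_rot: [[0.988, -0.153, 0.001], [-0.153, -0.988, -0.0], [0.001, 0.0, -1.0]]
ft_force: [0.7, -1.5, 3.3]
opening: 0.0218
```

```bash
python3 - <<'E'
from h import *
im,p=snap("wrist","w15.png")
plan([.5716,.0055,.0435],-98.8)
E
```

```text
clock 11.0 tcp [0.5768 0.007  0.0429] q [-6.9 38.6 92.4 -0.  49.  91.9] open 0.0223 F [-0.07 -0.42  3.31]
shift mm [-5.   2.3 -0.6] rotvec [ 0.     -0.0006  0.0004]
```

View pics/w15.png

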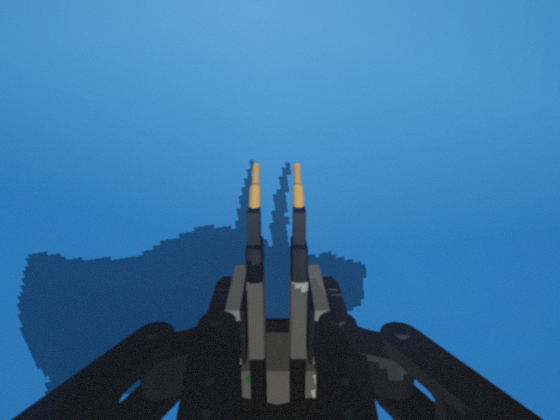

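Gripped: tips at (256,163) and (297,163), 41 px against 79.5 px at 32 mm, so a gap of about 16.5 mm. Lifting.

Call:
carry_out:
  rows:
    - [[0,0,-5],[0,0,0],-0.49]
    - [[0,0,-15],[0,0,0],-0.49]
    - [[0,0,-35],[0,0,0],-0.49]
    - [[0,0,-60],[0,0,0],-0.49]
    - [[0,0,-85],[0,0,0],-0.49]
    - [[0,0,-85],[0,0,0],-0.49]
    - [[0,0,-85],[0,0,0],-0.49]
    - [[0,0,-85],[0,0,0],-0.49]

```text
clock: 11.8
tcp_pos: [0.5758, 0.0073, 0.1269]
tcp_rot: [[0.988, -0.153, -0.002], [-0.153, -0.988, 0.0], [-0.002, -0.0, -1.0]]
ft_force: [0.3, 0.6, -0.4]
opening: 0.0222
```

```bash
python3 - <<'E'
from h import *
im,p=snap("wrist","w16.png")
o=get_obs();T=o["tcp_rot"];p0=o["tcp_pos"]
c=np.array([.4920,-.2275]);ax=np.radians(-22.5);d=np.array([np.cos(ax),np.sin(ax)])
gp=c-.054*d;print(gp)
plan([gp[0],gp[1],.10],-112.5)
E
```

```text
[ 0.44211051 -0.20683509]
clock 11.85 tcp [0.5758 0.0073 0.1267] q [-6.9 32.1 88.6  0.  59.5 91.9] open 0.0219 F [-0.26  0.39  0.03]
shift mm [-99.4 232.   26.9] rotvec [2.000e-04 2.400e-03 2.395e-01]
```

View pics/w16.png

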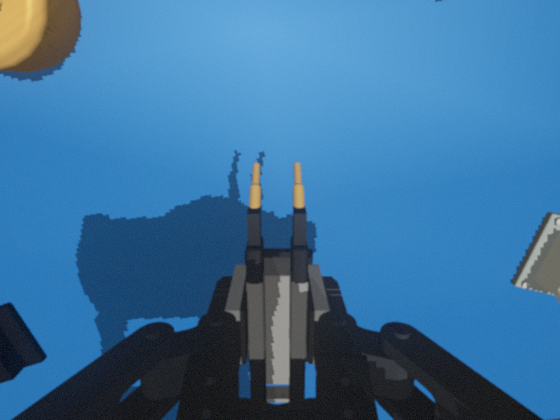

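Call:
carry_out:
  rows:
    - [[-6,14,0],[0,0,0.015],-0.49]
    - [[-19,44,0],[0,0,0.045],-0.49]
    - [[-32,75,0],[0,0,0.08],-0.49]
    - [[-45,106,0],[0,0,0.11],-0.49]
    - [[-58,137,0],[0,0,0.14],-0.49]
    - [[-71,168,0],[0,0,0.175],-0.49]
    - [[-84,198,0],[0,0,0.205],-0.49]
    - [[-95,222,0],[0,0,0.23],-0.49]
    - [[-99,232,0],[0,0,0.24],-0.49]
    - [[-99,232,0],[0,0,0.24],-0.49]
    - [[-99,232,0],[0,0,0.24],-0.49]
    - [[-99,232,0],[0,0,0.24],-0.49]

```text
clock: 13.05
tcp_pos: [0.4437, -0.2062, 0.1276]
tcp_rot: [[0.924, -0.382, -0.0], [-0.382, -0.924, 0.0], [-0.0, -0.0, -1.0]]
ft_force: [0.6, -0.3, -0.3]
opening: 0.0219
```

```bash
python3 - <<'E'
from h import *
im,p=snap("wrist","w17.png")
plan([.4421,-.2068,.10],-112.5)
E
```

```text
clock 13.1 tcp [ 0.4438 -0.2062  0.1277] q [-33.9  24.3 102.7   0.   53.1  78.5] open 0.0219 F [-0.22  0.19 -0.8 ]
shift mm [-1.3  1.2 27.7] rotvec [-0.0003  0.0002  0.0011]
```

View pics/w17.png

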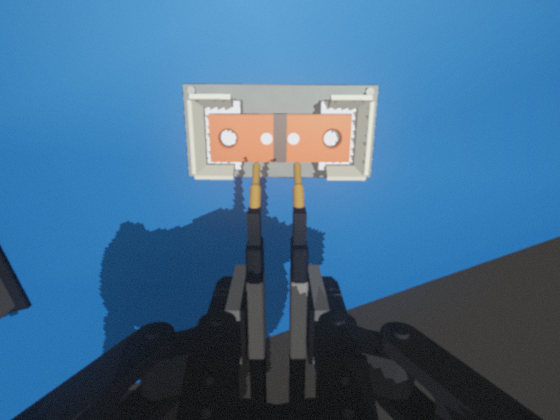

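```bash
cat > al.py <<'E'
from h import *
import sys
def al(tl,tr,pl,pr,dz=.0259):
    im=get_image("wrist");o=get_obs();T=o["tcp_rot"];p0=o["tcp_pos"]
    g=lambda q,z:T.T@(ray(im,*q,z)-p0)*1e3
    a,b=g(tl,p0[2]-dz),g(tr,p0[2]-dz);c,d=g(pl,.029),g(pr,.029)
    for n,x in zip(["tl","tr","pl","pr"],[a,b,c,d]):print(n,np.round(x,2))
    print("gap",np.linalg.norm(a-b),"pads",np.linalg.norm(c-d),"pads-tips",np.round((c+d-a-b)/2,2),"pad ang",np.arctan2((d-c)[0],(d-c)[1]),"tcp",p0,"tips z",p0[2]-dz)
E
python3 - <<'E'
from al import *
im,p=snap("wrist","w18.png",(170,70,390,215),3.6)
al((256.3,164),(297,164),(266,138.7),(293.2,138.7))
E
```

```text
tl [53.35 -8.82 25.9 ]
tr [53.32  7.7  25.89]
pl [53.84 -6.96 98.71]
pr [53.82  9.21 98.71]
gap 16.520040676642022 pads 16.17370436913424 pads-tips [ 0.5   1.69 72.81] pad ang -0.0014069555568382798 tcp [ 0.44377017 -0.20628672  0.12771475] tips z 0.10181475355181946
```

View pics/w18.png

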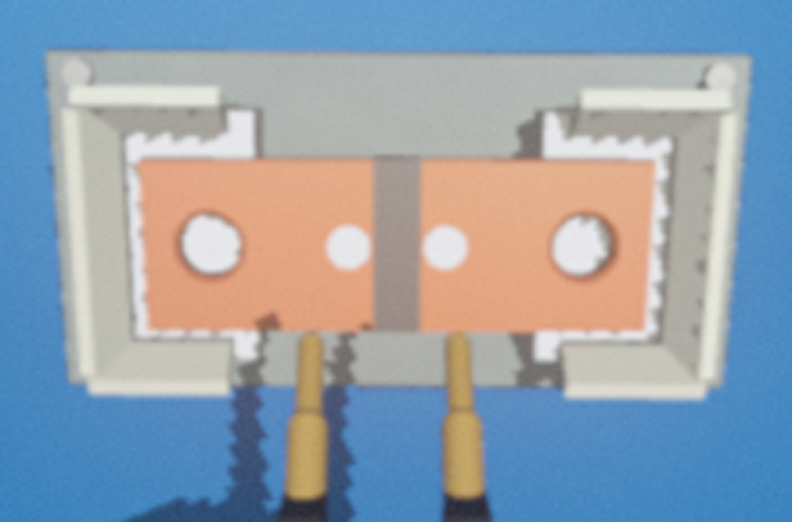

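Pads at (266,139) and (293,139), tips at (256,164) and (297,164). Offset works out to about +0.5 mm in x and +1.7 mm in y, with the angle aligned. Descending to just above the shunt.

Call:
carry_out:
  rows:
    - [[0.5,1.7,15],[0,0,0],-0.49]
    - [[0.5,1.7,35],[0,0,0],-0.49]
    - [[0.5,1.7,50],[0,0,0],-0.49]
    - [[0.5,1.7,60],[0,0,0],-0.49]
    - [[0.5,1.7,66],[0,0,0],-0.49]
    - [[0.5,1.7,66],[0,0,0],-0.49]
    - [[0.5,1.7,66],[0,0,0],-0.49]
    - [[0.5,1.7,66],[0,0,0],-0.49]
    - [[0.5,1.7,66],[0,0,0],-0.49]

```text
clock: 14.1
tcp_pos: [0.4435, -0.209, 0.0623]
tcp_rot: [[0.924, -0.383, 0.001], [-0.383, -0.924, -0.001], [0.001, 0.0, -1.0]]
ft_force: [-0.2, 0.1, -1.1]
opening: 0.022
```

```bash
python3 - <<'E'
from h import *
im,p=snap("wrist","w19.png",(170,70,390,215),3.6)
for i in range(3):
    o=get_obs();print(o["clock"],o["tcp_pos"],o["ft_force"],o["opening"]);get_image("top")
E
```

```text
14.15 [ 0.44343229 -0.20897287  0.06226256] [ 0.10374878 -0.33126635 -0.96588244] 0.02198715262508882
14.2 [ 0.44337363 -0.20895924  0.06215429] [ 0.65262616  0.83823647 -0.60181967] 0.021821821019523905
14.25 [ 0.44331285 -0.20891718  0.06208449] [ 0.66209038 -0.51735862 -0.24671583] 0.022155308098920037
```

View pics/w19.png

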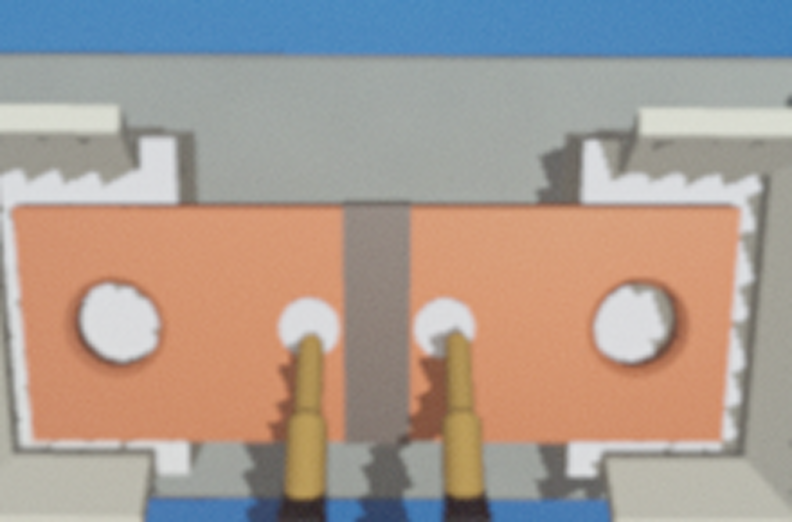

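```bash
python3 - <<'E'
from al import *
f=lambda u,v:(u/3.6+170-.36,v/3.6+70-.36)
al(f(310,338),f(457,338),f(309,326),f(444,326))
E
```

```text
tl [53.53 -8.95 25.92]
tr [53.51  7.63 25.92]
pl [53.55 -9.46 32.94]
pr [53.53  6.45 32.94]
gap 16.580989573643997 pads 15.911515430955506 pads-tips [ 0.02 -0.84  7.03] pad ang -0.0014961423113265162 tcp [ 0.44326459 -0.2088802   0.0619274 ] tips z 0.036027403808111966
```

Tips are ~7 mm above the pads: x aligned, 0.8 mm off in y. Correcting, then stepping down gently.

Call:
carry_out:
  rows:
    - [[0.8,-0.8,1],[0,0,0],-0.49]
    - [[0.8,-0.8,3],[0,0,0],-0.49]
    - [[0.8,-0.8,5],[0,0,0],-0.49]
    - [[0.8,-0.8,5],[0,0,0],-0.49]
    - [[0.8,-0.8,5],[0,0,0],-0.49]
    - [[0.8,-0.8,5],[0,0,0],-0.49]
    - [[0.8,-0.8,5],[0,0,0],-0.49]

```text
clock: 15.05
tcp_pos: [0.4443, -0.2084, 0.0568]
tcp_rot: [[0.924, -0.383, 0.0], [-0.383, -0.924, 0.0], [0.0, -0.0, -1.0]]
ft_force: [0.9, -0.1, -0.5]
opening: 0.0222
```

```bash
cat > fz.py <<'E'
from h import *
F=[]
for i in range(8):
    o=get_obs();F.append(np.r_[o["tcp_pos"]*1e3,o["ft_force"],o["moment"]]);get_image("top")
print(o["clock"],np.round(np.mean(F,0),2),np.round(np.std(F,0),2),o["opening"])
E
python3 fz.py; python3 -c "
from h import *
snap('wrist','w20.png',(170,70,390,215),3.6)"
```

```text
15.4 [ 4.4426e+02 -2.0840e+02  5.6790e+01  3.2000e-01 -1.3000e-01 -3.2000e-01
 -1.0000e-02 -3.0000e-02 -1.0000e-02] [0.01 0.   0.01 0.49 0.31 0.31 0.03 0.02 0.03] 0.0218296890045293
```

View pics/w20.png

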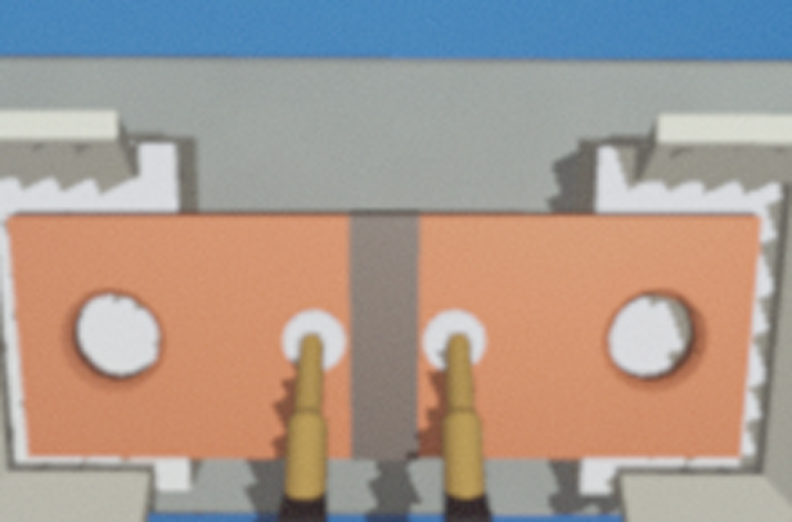

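Both tips line up over the pad centres (pads at (314,341) and (455,341), tips at (311,337) and (457,337)). No contact yet (Fz −0.3 N).

Call:
carry_out:
  rows:
    - [[0,0,0.5],[0,0,0],-0.49]
    - [[0,0,1],[0,0,0],-0.49]
    - [[0,0,1.4],[0,0,0],-0.49]
    - [[0,0,1.4],[0,0,0],-0.49]
    - [[0,0,1.4],[0,0,0],-0.49]
    - [[0,0,1.4],[0,0,0],-0.49]

```text
clock: 16.1
tcp_pos: [0.4445, -0.2085, 0.0555]
tcp_rot: [[0.924, -0.383, 0.001], [-0.383, -0.924, -0.0], [0.001, 0.0, -1.0]]
ft_force: [0.0, -1.3, 0.4]
opening: 0.0214
```

```bash
python3 fz.py
```

```text
16.45 [ 4.4441e+02 -2.0849e+02  5.5450e+01  9.2000e-01 -6.4000e-01  1.1300e+00
 -8.0000e-02 -2.3000e-01 -1.0000e-02] [0.09 0.06 0.04 0.47 0.44 0.65 0.03 0.04 0.03] 0.02183373022898212
```

Call:
carry_out:
  rows:
    - [[0,0,0.4],[0,0,0],-0.49]
    - [[0,0,0.4],[0,0,0],-0.49]
    - [[0,0,0.4],[0,0,0],-0.49]
    - [[0,0,0.4],[0,0,0],-0.49]

```text
clock: 16.9
tcp_pos: [0.444, -0.2082, 0.0549]
tcp_rot: [[0.924, -0.383, -0.0], [-0.383, -0.924, 0.0], [-0.001, -0.0, -1.0]]
ft_force: [-0.8, -0.4, 1.8]
opening: 0.0217
```

```bash
python3 fz.py; python3 -c "
from h import *
snap('wrist','w21.png',(170,70,390,215),3.6);snap('scene','s21.png',(130,160,260,270),5)"
```

```text
17.25 [ 4.4409e+02 -2.0826e+02  5.4910e+01 -8.0000e-01  2.9000e-01  1.6300e+00
  1.0000e-02  3.0000e-02  1.0000e-02] [0.03 0.03 0.01 0.58 0.51 0.49 0.04 0.02 0.04] 0.022068417293160152
```

View pics/w21.png

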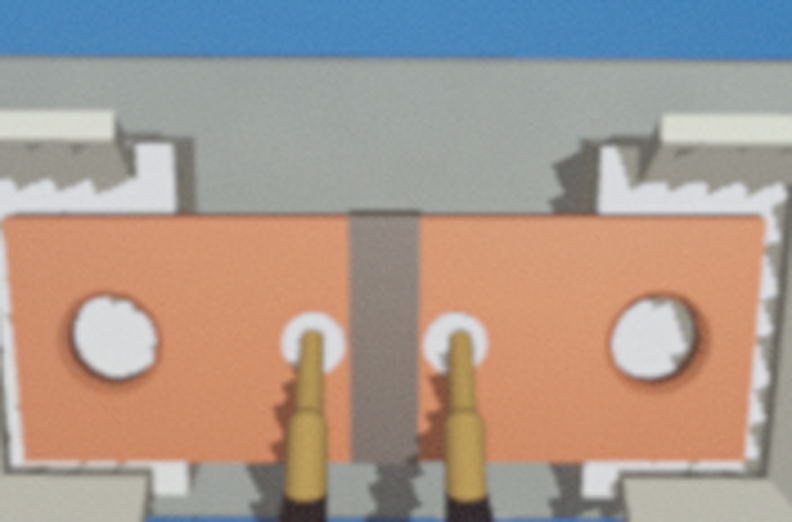

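View pics/s21.png

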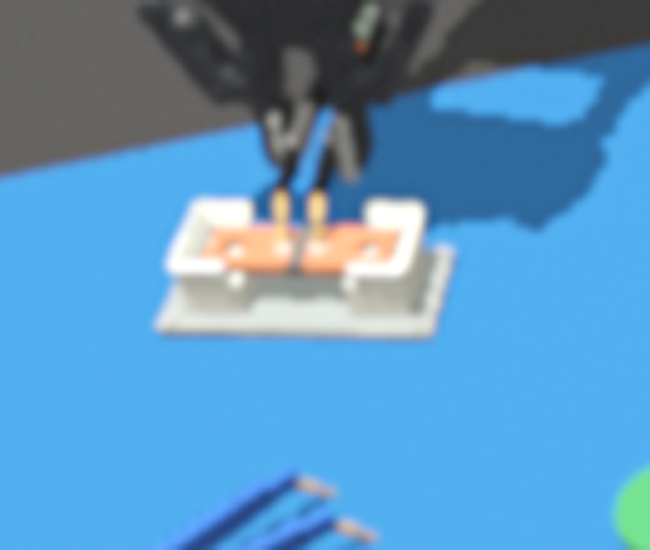

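Call:
carry_out:
  rows:
    - [[0,0,0.3],[0,0,0],-0.49]
    - [[0,0,0.5],[0,0,0],-0.49]
    - [[0,0,0.5],[0,0,0],-0.49]
    - [[0,0,0.5],[0,0,0],-0.49]
    - [[0,0,0.5],[0,0,0],-0.49]

```text
clock: 17.9
tcp_pos: [0.4444, -0.2085, 0.0545]
tcp_rot: [[0.924, -0.383, 0.0], [-0.383, -0.924, -0.0], [0.0, 0.0, -1.0]]
ft_force: [0.1, 0.2, 0.9]
opening: 0.0223
```

```bash
python3 fz.py;python3 fz.py
```

```text
18.25 [ 4.4434e+02 -2.0848e+02  5.4510e+01  5.2000e-01 -1.4000e-01  1.0800e+00
 -7.0000e-02 -1.6000e-01 -1.0000e-02] [0.03 0.02 0.01 0.49 0.55 0.44 0.02 0.04 0.02] 0.02218284563283754
18.65 [ 4.4420e+02 -2.0838e+02  5.4470e+01  5.0000e-02  1.5000e-01  1.1100e+00
 -7.0000e-02 -1.3000e-01 -1.0000e-02] [0.03 0.02 0.01 0.94 0.6  0.47 0.06 0.04 0.02] 0.022320626160519746
```

```bash
python3 -c "
from h import *
snap('wrist','w22.png',(225,120,325,195),8)"
```

```text
(no output)
```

View pics/w22.png

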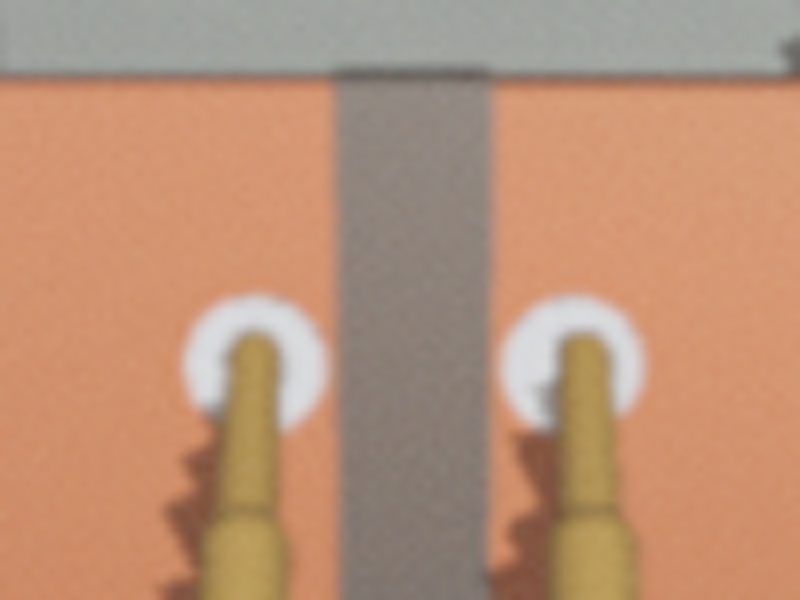

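Call:
carry_out:
  rows:
    - [[0,0,0.3],[0,0,0],-0.49]
    - [[0,0,0.6],[0,0,0],-0.49]
    - [[0,0,0.6],[0,0,0],-0.49]
    - [[0,0,0.6],[0,0,0],-0.49]
    - [[0,0,0.6],[0,0,0],-0.49]
    - [[0,0,0.6],[0,0,0],-0.49]

```text
clock: 19.35
tcp_pos: [0.4443, -0.2085, 0.0539]
tcp_rot: [[0.924, -0.383, 0.0], [-0.383, -0.924, -0.0], [0.0, -0.0, -1.0]]
ft_force: [0.7, -0.1, 0.7]
opening: 0.0218
```

```bash
python3 fz.py;python3 fz.py; python3 -c "
from h import *
snap('wrist','w23.png',(225,120,325,195),8)"
```

```text
19.7 [ 4.4437e+02 -2.0849e+02  5.3890e+01  2.6000e-01 -3.0000e-01  8.0000e-01
 -4.0000e-02 -1.4000e-01  1.0000e-02] [0.02 0.02 0.01 0.37 0.21 0.38 0.03 0.03 0.04] 0.021751866283144284
20.1 [ 4.4427e+02 -2.0842e+02  5.3890e+01  2.7000e-01 -1.8000e-01  1.0300e+00
 -7.0000e-02 -1.1000e-01 -2.0000e-02] [0.05 0.03 0.01 0.4  0.37 0.5  0.04 0.03 0.02] 0.022159253689723553
```

View pics/w23.png

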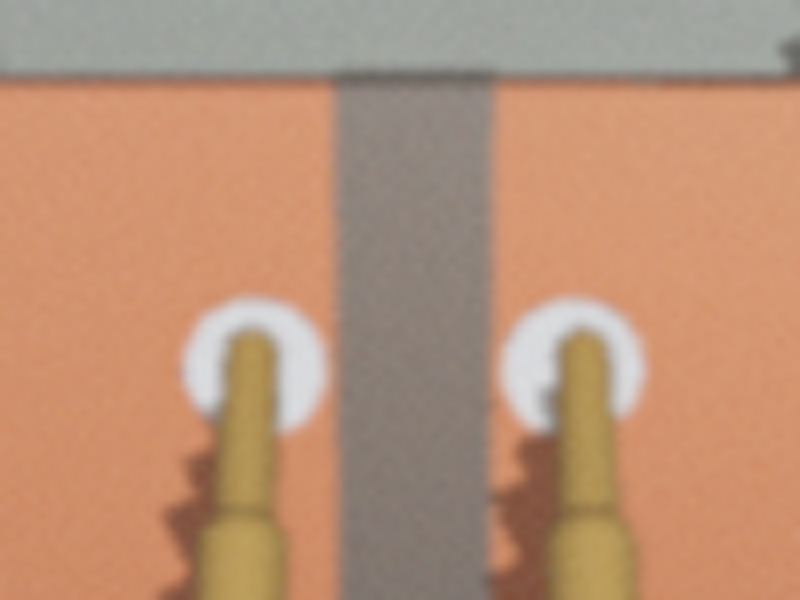

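```bash
python3 -c "
from h import *
snap('top','topend.png')
o=get_obs();print(o['clock'],o['opening'],o['ft_force'])
print(job_done())"
```

```text
20.25 0.021662694338509324 [0.34994472 0.00965863 1.36800494]
the job is handed in; nothing more can be done
None
```

View pics/topend.png

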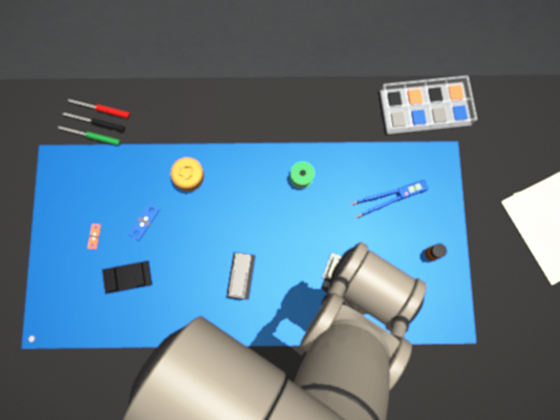

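I laid the shunt home in the tray and let go of it. I then lifted the tweezers out of their dock and set them down on the sense pads. They were still held there, squeezed to about 16.5 mm, when I handed the job in at 20.25 s.

**What the last checks showed:**
- **Tips on the pads:** in the wrist view both tips sit near the pad centres, within about 1 mm. I measured the tip gap at about 16.5 mm and the finger opening at about 22 mm.
- **Contact force:** the net upward force was about 1.0–1.4 N and steady.
- **Shunt in the tray:** it lay flat inside the compartment, about 1 mm off centre, with gaps visible on all sides.
- **Bystanders:** the last top picture shows the tip cleaner at (187,174), the solder spool at (303,174) and the flux bottle at (435,252), the same as at the start.

**What was doubtful:**
- **Force did not rise:** it stayed at about 1 N while I lowered the tool a further 1.5 mm or so after first contact. The tweezers probably tilted slightly in the pads, though the tips did not move off the sense pads.
- **Contact per tip:** I could not measure the force on each prong separately. That both tips touch is inferred from the pictures and the extra lowering.
- **Small offset:** measured TCP positions and the wrist camera disagreed by about 1 mm, so I did the final alignment by comparing tips and pads in the image.

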